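# Lay the tyre lever flat in its sprung holder

## Robot

A 6-joint arm with a two-finger parallel gripper is mounted at the origin on the work surface. World frame = base frame: x ahead of the robot, y to its left, z up, the work surface at z = 0. Lengths are in m, angles in degrees, forces in N, time in s.
With the tool pointing down it reaches from about 0.3 to 0.875 m from the base axis. Payload 6.4 kg.
Tool frame: the origin (TCP) lies between the finger pads; the fingertips stand 25 mm ahead of it and the grasp point (between the pads) lies 6 mm ahead of it; z points along the fingers, y is the line along which they close (so a half turn about z gives the same grasp; the last joint's range is limited). The gripper opens to 88 mm and grips with 3 to 60 N. Pads are 18 mm wide; open, the fingers measure 123 mm over their backs; the gripper's body (75 mm by 187 mm) begins 45 mm behind the grasp point.
Start: joints at [-78.856, 10.359, 92.074, -0, 77.567, -11.82], TCP at [0.224, -0.529, 0.264] pointing down, gripper open.
Joint ranges: [-171.53, 171.53], [-51.25, 118.39], [17.06, 147.69], [-65.23, 245.23], [0, 150.52], [-178.68, 178.68]. Speed limits (degrees/s): [147.25, 147.25, 172.46, 180, 180, 180].

## Interface

Orientations are given as [roll, pitch, yaw] about the fixed x, y, z axes, in that order (R = Rz(yaw) Ry(pitch) Rx(roll)).
In Python, from workcell import env gives the robot as it stands.
- The arm moves only by the tool play_rows, never from a script. Its argument "increments" is a list of rows, each a list of 5 numbers: the shift along the tool's x, y, z in m, then the turn about the tool's z in degrees, then the closure, from -1 (fully open) to 1 (shut). A call has 1 to 20 rows; each row is the pose to reach, as a shift and turn from the pose commanded when the call began, along the tool's axes at that moment; what a row does not reach only later rows make up. A row lasts 1/12 s, in which the tool goes at most 41.7 mm and 7.16 degrees, less where a joint would pass 70% of its speed; a pose out of reach is approached as far as the arm can. A call with a gripper value outside its range is refused whole. The fingers move at their own pace and stop on an object; "grip_force" is the grip in N (left out, the last holds). Time passes only in rows, so rows that repeat a pose let the fingers close. It gives the time, the measured TCP pose, the force, the opening and the grip force at its end, in the units of the state.
- env.get_obs(): the state, without advancing time (a new reading comes with each control period).
- env.read_camera(name): name is "scene" or "top" or "wrist"; returns a dict with "frame" (400x640x3 uint8, blue, green, red), "fx", "fy", "cx", "cy" (pixels), "view" (4x4, takes a point from world to camera coordinates); the wrist camera has in their place "mount" (4x4, takes a point from camera to tool coordinates, whose origin is the TCP and whose axes are the flange's). Camera axes: x right, y down, z forward; pixel columns grow to the right and rows downward; lengths in m; the calibration is good to about 2 mm. A picture is of the moment at which its call begins: read the wrist's pose just before it. There is no depth.
- env.close_job(): hands the job in; it is judged then, once.
The state is a dict: "clock": time; "joint_pos": joint angles; "joint_vel": joint speeds; "joint_efforts": joint torques, N m; "tool_pos": TCP position; "eef_rot": TCP orientation; "contact_force": force on the tool from outside, world axes, zero at the start; "torque": the same for the moment, N m; "grip_width": finger opening in m; "gripper_force": force on a finger pad.
Only numpy, scipy, OpenCV 4.12 (cv2) and the standard library are available. Lean on these libraries where they do the work, as an engineer would, in place of code of your own. Each camera call takes 0.05 s, during which the arm holds its last target. There are 200 camera calls.

## Task

Lay the red-handled tyre lever down flat in its long black holder: slip its bare steel nose under the yellow hood with the handle end still raised, push the sprung orange keeper back just far enough (never ramming it back to its stop), and let the handle end down in front of the end wall until the whole lever lies fully home on the blue floor. Leave the other things where they are, and let go.

Things in the scene. Friction and masses are not known exactly. Their poses are not given: they have to be found in the camera images.
- lever: Loose flat tyre lever lying on the bench, a plain straight bar 190 long (x) x 30 wide (y) x 12 thick (z), about 0.3 kg. The bare steel nose end is at its -x end, the red handle sleeve covers the +x half (same section all along). Origin at the centre of its underside, z up. Both long sides can be gripped from above.
- lever_nose (a point): Middle of the lower edge of the lever's nose end: 95 mm from the lever's origin along its -x, on the underside.
- lever_tail (a point): Middle of the lower edge of the lever's handle end: 95 mm from the lever's origin along its +x, on the underside.
- holder: Fixed black holder, 250 long (x) x 54 wide (y), origin at the centre of its underside on the bench, z up; left or right of the lever. Blue floor at z = 12; compartment 38 wide, y -19 to +19. Low side walls 8 thick, tops at z = 20. The lever goes in nose towards -x. The fingers do not fit between lever and side walls: the last few mm are pressed from above.
- hood_edge (a point): Lower edge of the yellow hood, middle, holder (-71, 0, 30): the hood bridges the compartment from here to the -x end (x -125); underside z = 30, top z = 36, 54 wide, closed cheeks at its sides. Home, the lever's nose is at x = -85, 14 mm under the hood.
- end_wall (a point): Top inner edge of the end wall, middle, holder (105, 0, 27): the wall is 20 thick, its top 15 mm above the floor. Home, the lever's handle end stands against its inner face, underside on the floor. The keeper's push and friction here can hold the handle end (and, a little, the nose) up until pressed down: press on both halves, some 8 to 20 N.
- keeper_face (a point): Middle of the front face of the orange sprung keeper, a block 34 wide and 14 high (z 13.5 to 27.5 of the holder) under the yellow hood; free, this face is at x = -79 of the holder.
- keeper (a joint): How far the keeper is pushed back towards the holder's -x, m: 0 free, hard stop at 0.018. Spring: about 2 N to start moving plus 0.8 N per mm (10 N at 10 mm). With the lever home it reads about 0.006; the handle end can pass the end wall only from about 0.007 to 0.008 on. Beyond 0.0165 counts as rammed on its stop.
- bin: Fixed black divided weight bin, 220 x 110 x 30 mm high, on the other side of the lever from the holder; origin at the centre of its underside. Leave alone.
- cone: Loose steel centring cone, 76 mm across, 48 high, standing beyond the lever; origin at the centre of its underside. Leave alone.
- bottle: Loose clear bottle, 64 mm across, 180 high, standing at the right; origin at the centre of its underside. Leave alone.
- screwdriver: Loose screwdriver with orange handle lying at the left; origin under its middle. Leave alone.
Not all that is in view belongs to the job. Several things look just like the lever: the one meant starts farthest to the robot's left.

How it is judged (in metres and radians):
On the way:
1. with the handle end still raised above the end wall, the nose is under the hood and presses the keeper back (x of lever_nose in the frame of holder below -0.076 m and z of lever_nose in the frame of holder below 0.022 m and z of lever_tail in the frame of holder above 0.0265 m and value of joint keeper above 0.003 m), for 0.1 s.
At the end, for the whole second after the job is handed in: The lever lies flat (within 0.03 rad) and at rest in the holder, nose under the hood: both ends' lower edges within 2.5 mm of the floor's height, within 8 mm of the holder's centre line, the nose within 4 mm of x = -85 and the handle end at the end wall (x 101 to 108 mm); let go (x of lever_nose in the frame of holder between -0.089 and -0.081 m and x of lever_tail in the frame of holder between 0.101 and 0.108 m and y of lever_nose in the frame of holder between -0.008 and 0.008 m and y of lever_tail in the frame of holder between -0.008 and 0.008 m and z of lever_nose in the frame of holder between 0.0095 and 0.0145 m and z of lever_tail in the frame of holder between 0.0095 and 0.0145 m and angle between lever's own z axis and vertical below 0.03 rad and linear speed of lever below 0.01 m/s and contact force between the fingers and lever below 0.05 N); the robot touches nothing.
It fails at once if the keeper is rammed back on its stop (more than 16.5 mm) (value of joint keeper above 0.0165 m).
It fails at once if the cone, bottle or screwdriver is moved more than 20 mm (distance of any of cone, bottle, screwdriver from where it was at the start of the episode above 0.02 m).
It also fails if it takes over 48 s, if anything falls off the work surface, if the arm or the gripper's body presses on something with over 40 N, if the wrist force passes 120 N, or if a joint passes its speed limit or range.

## Working session

There is one attempt and no reset: what is moved stays moved. The work goes in short steps, Python scripts to look and compute and a tool call to move; the robot and the scene stay as the last step left them, time stands still between calls to the robot, and variables do not carry over. Pictures are saved under pics/ and viewed, at most 10 in all, crops included, and the job is handed in when it is done.

Besides the shell and the picture viewer there is one more tool, called after "Call:" in YAML: its name, and indented under it one key for each argument. play_rows: Moves the arm, as the interface text tells. Its arguments: {"type":"object","properties":{"increments":{"type":"array"},"grip_force":{"type":"number"}},"required":["increments"]}

```bash
mkdir -p pics
cat > h.py <<'E'
import numpy as np, cv2, json
from workcell import env
from scipy.spatial.transform import Rotation as R
E
python3 - <<'E'
from h import *
o=env.get_obs(); print(o)
ims=[]
for n in("scene","top"):
    c=env.read_camera(n); cv2.imwrite(f"pics/{n}0.png",c["frame"]); np.savez(n+"0.npz",**c)
    print(n,c["fx"],c["fy"],c["cx"],c["cy"],np.round(c["view"],4).tolist())
E
ls
```

```text
{'clock': 0.0, 'joint_pos': array([-7.88562747e+01,  1.04001643e+01,  9.21314304e+01, -1.56082867e-04,
        7.75641476e+01, -1.18211312e+01]), 'joint_vel': array([ 0.05474641,  0.08167432, -0.08717764, -0.03486145,  0.04763464,
       -0.01036563]), 'joint_efforts': array([ 1.58157476e-03, -4.33865941e+01, -3.41850936e+01,  7.04167178e-02,
        3.84942605e-02, -1.41207661e-04]), 'tool_pos': array([ 0.22425768, -0.52894784,  0.26282895]), 'eef_rot': array([-1.79906257e+02, -1.94643337e-02,  2.29648743e+01]), 'contact_force': array([0.04567466, 0.20253341, 0.05389694]), 'torque': array([ 0.05046112, -0.04342867, -0.01766534]), 'gripper_force': 0.0, 'grip_width': 0.0885979327195809}
scene 469.41713099039583 469.41713099039583 313.0902783016388 199.32274364455043 [[0.5774, 0.8164, 0.0117, -0.3223], [0.4493, -0.3057, -0.8395, -0.2084], [-0.6818, 0.4899, -0.5433, 1.8383], [0.0, 0.0, 0.0, 1.0]]
top 418.56771845018363 418.56771845018363 319.95044538730394 194.73265166558755 [[0.0055, -1.0, 0.0007, -0.0232], [-0.9984, -0.0055, -0.0569, 0.5621], [0.0569, -0.0004, -0.9984, 1.2462], [0.0, 0.0, 0.0, 1.0]]
h.py
pics
scene0.npz
top0.npz
```

View pics/scene0.png

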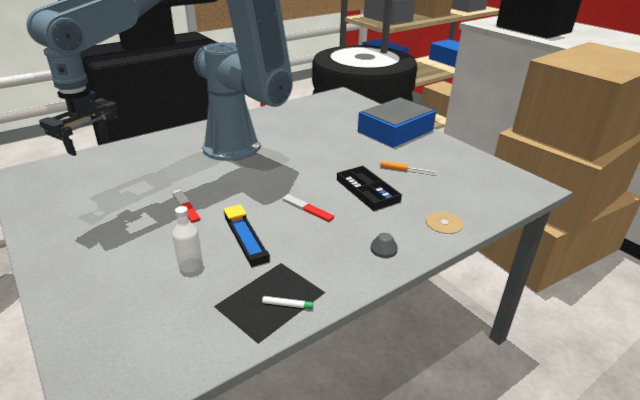

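View pics/top0.png

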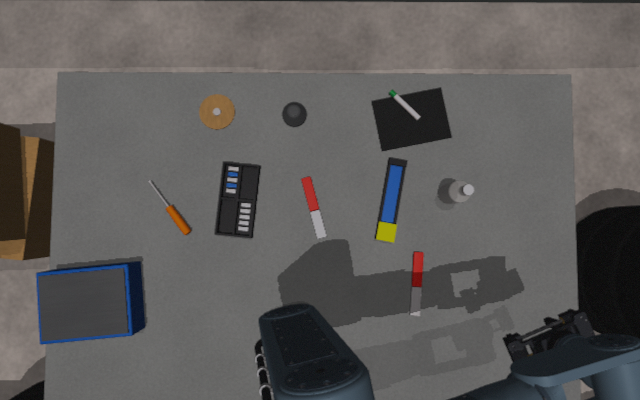

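Lever look-alikes in the top view: A at (313,207) and B at (417,283). World +y (robot's left) is towards smaller columns, so A is the one farthest left. I'll confirm this in an enlarged crop and get coarse positions.

```bash
cat >> h.py <<'E'
def ray(c,uv,z,T=None):
    """pixel -> world point at height z. T: camera->world"""
    if T is None: T=np.linalg.inv(c["view"])
    d=T[:3,:3]@np.array([(uv[0]-c["cx"])/c["fx"],(uv[1]-c["cy"])/c["fy"],1]); p=T[:3,3]
    return p+d*(z-p[2])/d[2]
def masks(f):
    b,g,r=[f[...,i].astype(int) for i in range(3)]
    return dict(red=(r>110)&(g<70)&(b<70),yel=(r>120)&(g>100)&(b<80),blue=(b>110)&(r<90)&(b>g+40))
def blobs(m,amin=60):
    n,l,s,ct=cv2.connectedComponentsWithStats(m.astype(np.uint8))
    return [(ct[i],s[i],l==i) for i in range(1,n) if s[i][4]>=amin]
E
python3 - <<'E'
from h import *
for n in("top","scene"):
    c=dict(np.load(n+"0.npz"))
    for k,m in masks(c["frame"]).items():
        for ct,s,l in blobs(m):
            cn=max(cv2.findContours(l.astype(np.uint8),0,1)[0],key=len)
            print(n,k,ct.round(1),s[4],[np.round(q,1) for q in cv2.minAreaRect(cn)[:2]],cv2.minAreaRect(cn)[2],"z.012:",ray(c,ct,.012).round(3))
t=np.load("top0.npz")["frame"][140:330,260:480]; s=np.load("scene0.npz")["frame"][165:275,150:350]
cv2.imwrite("pics/crop1.png",np.hstack([cv2.resize(t,None,fx=2,fy=2,interpolation=2),cv2.resize(s,(350,380),interpolation=2)]))
E
```

```text
top red [309.7 193.1] 327 [array([309.9, 193.2]), array([33.8,  9.9])] 74.05460357666016 z.012: [0.567 0.011 0.012]
top red [417.4 267.5] 302 [array([418. , 268.5]), array([33., 10.])] 90.0 z.012: [ 0.346 -0.313  0.012]
top yel [216.  110.5] 722 [array([215.3, 111.4]), array([34.1, 32.3])] 77.47119140625 z.012: [0.819 0.299 0.012]
top yel [ 30.9 159.4] 224 [array([ 29.9, 158.5]), array([10.2, 34.5])] 7.125016689300537 z.012: [0.665 0.859 0.012]
top yel [386.2 231.7] 342 [array([386.1, 231.7]), array([18.6, 18.4])] 9.462322235107422 z.012: [ 0.452 -0.22   0.012]
top yel [ 17.7 255.6] 65 [array([ 18.6, 255.4]), array([ 8.5, 17. ])] 53.97262954711914 z.012: [0.375 0.885 0.012]
top blue [391.4 193.6] 682 [array([391.4, 193.6]), array([12.1, 56.9])] 9.727579116821289 z.012: [ 0.567 -0.236  0.012]
top blue [ 89.8 303.5] 798 [array([ 83.4, 303.9]), array([71.1, 93.9])] 84.47245788574219 z.012: [0.234 0.664 0.012]
scene red [493.6   3. ] 90 [array([493.5,   3.5]), array([ 7., 13.])] 90.0 z.012: [-1.28   3.347  0.012]
scene red [611.2  14.1] 1731 [array([607.5,  16.5]), array([33., 63.])] 90.
[... 1048 characters left out ...]
l [393.8 164.5] 106 [array([393.9, 164.5]), array([26.2,  4.1])] 8.130102157592773 z.012: [0.484 0.411 0.012]
scene blue [373.9  42.3] 71 [array([371.5,  42. ]), array([ 6., 17.])] 90.0 z.012: [-0.834  1.481  0.012]
scene blue [447.7  44.3] 185 [array([445.1,  42.6]), array([26.9,  9.7])] 16.389541625976562 z.012: [-0.531  1.86   0.012]
scene blue [396.3  46.4] 76 [array([397.4,  47.1]), array([19. ,  4.8])] 17.102725982666016 z.012: [-0.677  1.535  0.012]
scene blue [408.9 126.7] 919 [array([397.4, 128.4]), array([34.9, 76.1])] 88.45184326171875 z.012: [0.276 0.696 0.012]
scene blue [246.8 237. ] 463 [array([246.7, 236.7]), array([39.1, 12.7])] 60.2551155090332 z.012: [ 0.564 -0.235  0.012]
```

View pics/crop1.png

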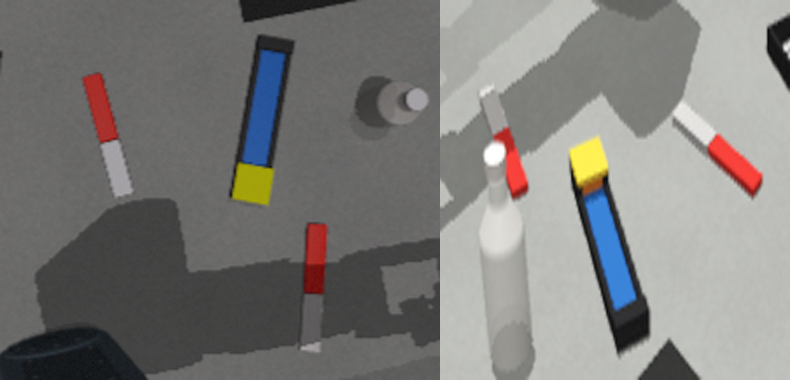

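The crop confirms A: its white nose is nearest the robot and its red handle points away. B stands further right. Next I check the wrist camera mount so I can plan a close measurement.

```bash
cat >> h.py <<'E'
def wrist():
    o=env.get_obs(); c=env.read_camera("wrist"); T=np.eye(4)
    T[:3,:3]=R.from_euler("xyz",o["eef_rot"],degrees=True).as_matrix(); T[:3,3]=o["tool_pos"]
    c["T"]=T@c["mount"]; c["view"]=np.linalg.inv(c["T"]); return c,o
def proj(c,P):
    p=np.atleast_2d(P)@c["view"][:3,:3].T+c["view"][:3,3]
    return np.c_[c["fx"]*p[:,0]/p[:,2]+c["cx"],c["fy"]*p[:,1]/p[:,2]+c["cy"]]
def shift(o,target,yaw):
    "row (dx,dy,dz,turn) from commanded-ish pose o to target"
    M=R.from_euler("xyz",o["eef_rot"],degrees=True).as_matrix()
    return np.r_[M.T@(np.array(target)-o["tool_pos"]),(o["eef_rot"][2]-yaw+180)%360-180].round(4)
E
python3 - <<'E'
from h import *
c,o=wrist(); print(c["mount"].round(4).tolist(),c["fx"],c["cx"],c["cy"])
z=.35
# look position: camera centre over target
for t in [(.53,0,.012),(.53,-.23,.02)]: 
    print(t)
print(shift(o,(.46,-.02,.26),12))
E
```

```text
[[0.0002, -0.9629, -0.27, 0.0702], [1.0, 0.0, 0.0007, -0.0003], [-0.0007, -0.27, 0.9629, -0.1206], [0.0, 0.0, 0.0, 1.0]] 321.58253843330766 318.30921344646725 203.26851885789932
(0.53, 0, 0.012)
(0.53, -0.23, 0.02)
[ 4.15600e-01 -3.76700e-01  3.60000e-03  1.09636e+01]
```

Run:
```python
from h import *
o=env.get_obs()
print(shift(o,(.54,-.2,.25),2),shift(o,(.54,-.02,.25),12))
```

```text
[ 4.19100e-01 -1.79800e-01  1.34000e-02  2.09623e+01] [ 0.4893 -0.3456  0.0136 10.9623]
```

Call:
play_rows:
  increments:
    - [0.42, -0.18, 0.014, 21, -1]
    - [0.42, -0.18, 0.014, 21, -1]
    - [0.42, -0.18, 0.014, 21, -1]
    - [0.42, -0.18, 0.014, 21, -1]
    - [0.42, -0.18, 0.014, 21, -1]
    - [0.42, -0.18, 0.014, 21, -1]
    - [0.42, -0.18, 0.014, 21, -1]
    - [0.42, -0.18, 0.014, 21, -1]
    - [0.42, -0.18, 0.014, 21, -1]
    - [0.42, -0.18, 0.014, 21, -1]
    - [0.42, -0.18, 0.014, 21, -1]
    - [0.42, -0.18, 0.014, 21, -1]
    - [0.42, -0.18, 0.014, 21, -1]
    - [0.42, -0.18, 0.014, 21, -1]
    - [0.42, -0.18, 0.014, 21, -1]
    - [0.42, -0.18, 0.014, 21, -1]
    - [0.42, -0.18, 0.014, 21, -1]

```text
clock: 1.57
tool_pos: [0.5401, -0.2012, 0.2498]
eef_rot: [180.0, 0.0, 1.8]
contact_force: [-0.3, -0.1, -0.7]
grip_width: 0.0879
gripper_force: 0.0
```

Run:
```python
from h import *
c,o=wrist(); print(o["clock"],o["tool_pos"],o["eef_rot"],o["joint_vel"].round(2)); np.savez("w1.npz",**c); cv2.imwrite("pics/w1.png",c["frame"])
print(shift(o,(.54,-.02,.25),12))
```

```text
1.5667 [ 0.54005396 -0.20123554  0.2498266 ] [1.79987317e+02 3.39615140e-03 1.83076952e+00] [ 0.34 -0.08 -0.09  0.07 -0.1  -0.01]
[ 5.70000e-03 -1.81100e-01 -2.00000e-04 -1.01692e+01]
```

View pics/w1.png

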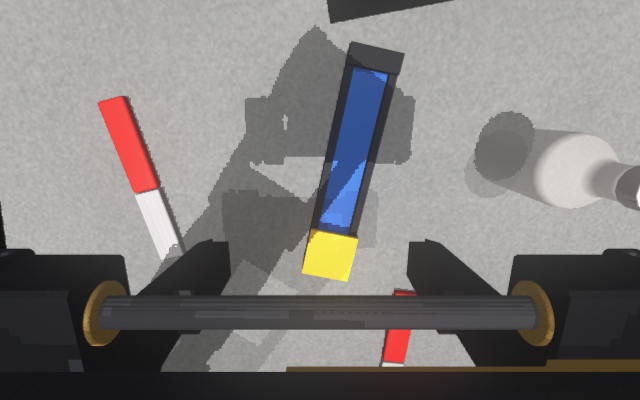

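The wrist view shows the holder end to end: yellow hood (330,256), blue floor, end wall (375,58). Lever A's red end is at (115,100) and its nose is near (170,252). I take a second vantage point from over the lever.

Call:
play_rows:
  increments:
    - [-0.03, -0.17, 0, -10, -1]
    - [-0.03, -0.17, 0, -10, -1]
    - [-0.03, -0.17, 0, -10, -1]
    - [-0.03, -0.17, 0, -10, -1]
    - [-0.03, -0.17, 0, -10, -1]
    - [-0.03, -0.17, 0, -10, -1]
    - [-0.03, -0.17, 0, -10, -1]

```text
clock: 2.2
tool_pos: [0.5053, -0.0316, 0.2501]
eef_rot: [179.9, -0.0, 12.0]
contact_force: [-0.1, -0.0, 0.6]
grip_width: 0.088
gripper_force: 0.0
```

Run:
```python
from h import *
c,o=wrist(); print(o["clock"],o["tool_pos"],o["eef_rot"],o["joint_vel"].round(2)); np.savez("w2.npz",**c); cv2.imwrite("pics/w2.png",c["frame"])
```

```text
2.2 [ 0.50528765 -0.03164484  0.2501439 ] [ 1.79936420e+02 -4.40722232e-02  1.19896160e+01] [-1.66  1.   -0.75 -0.1  -0.02 -0.04]
```

View pics/w2.png

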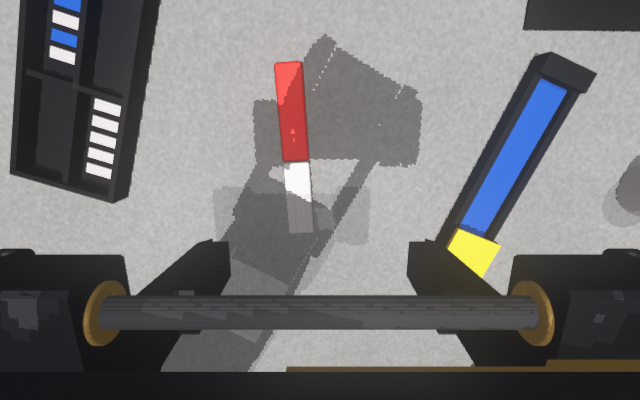

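Lever A is well seen: tail edge at (288,62), nose at (301,233), and the holder is at right. Now I fit the poses, with heights free, to the colour silhouettes in both wrist views plus the top view.

```bash
cat >> h.py <<'E'
from scipy.optimize import minimize
def hsvm(f):
    h,s,v=cv2.split(cv2.cvtColor(f,cv2.COLOR_BGR2HSV)); s=(s>130)&(v>60)
    return dict(red=s&((h<6)|(h>174)),yel=s&(h>22)&(h<36),blue=s&(h>103)&(h<122))
def box(x0,x1,y0,y1,z0,z1): return np.array([[x,y,z] for x in(x0,x1) for y in(y0,y1) for z in(z0,z1)])/1e3
S=4
def hull(c,P,p,sh):
    "supersampled hull mask of the points P at pose p=(x,y,yaw_deg,z[,pitch_deg])"
    M=R.from_euler("ZY",[p[2],-(p[4] if len(p)>4 else 0)],degrees=True).as_matrix()
    q=proj(c,P@M.T+[p[0],p[1],p[3]]); m=np.zeros((sh[0]*S,sh[1]*S),np.uint8)
    cv2.fillConvexPoly(m,cv2.convexHull(((q+.5)*S).astype(np.float32)).round().astype(np.int32),1); return m
WALLS=[box(-125,105,19,27,0,20),box(-125,105,-27,-19,0,20),box(105,125,-27,27,0,27),box(-125,-71,-27,27,12,36)]
def near(m,c,pt,r):
    "keep blob whose centroid is nearest to projected pt"
    b=blobs(m,40); u=proj(c,pt)[0]; 
    return min(b,key=lambda q:np.hypot(*(q[0]-u)))[2]
def fit(items,p0,step):
    "items: (cam, mask, render(p)->hi-res mask)"
    pre=[]
    for c,m,f in items:
        ys,xs=np.nonzero(m); pre.append(cv2.resize(m.astype(np.uint8),None,fx=S,fy=S,interpolation=0))
    def cost(p):
        t=0
        for (c,m,f),M in zip(items,pre):
            r=f(c,p,m.shape); t+=1-(r&M).sum()/max(1,(r|M).sum())
        return t/len(items)
    s=np.vstack([p0]+[np.array(p0)+np.eye(len(p0))[i]*step[i] for i in range(len(p0))])
    r=minimize(cost,p0,method="Nelder-Mead",options=dict(initial_simplex=s,xatol=1e-4,fatol=1e-5,maxiter=250))
    return r.x,r.fun
RED=box(0,95,-15,15,0,12)
fred=lambda c,p,sh:hull(c,RED,p,sh)
def fblue(c,p,sh):
    m=hull(c,box(-71,105,-19,19,12,12),p,sh)
    for w in WALLS: m[hull(c,w,p,sh)>0]=0
    return m
E
cat > meas.py <<'E'
from h import *
cs={n:dict(np.load(n+".npz")) for n in("w1","w2","top0")}
for sub in(("w1","w2","top0"),("w1","w2"),("w1",),("w2",)):
    it=[(cs[n],near(hsvm(cs[n]["frame"])["red"],cs[n],[.567,.011,.01],1),fred) for n in sub]
    st=4 if len(sub)>1 else 3
    f0=it if st==4 else [(c,m,(lambda c,p,sh:fred(c,[*p,0],sh))) for c,m,_ in it]
    print("lever",sub,*fit(f0,[.53,.0,12,.0][:st],[.01,.01,3,.004][:st]))
    it=[(cs[n],near(hsvm(cs[n]["frame"])["blue"],cs[n],[.567,-.236,.01],1),fblue) for n in sub]
    f0=it if st==4 else [(c,m,(lambda c,p,sh:fblue(c,[*p,0],sh))) for c,m,_ in it]
    print("holder",sub,*fit(f0,[.55,-.233,-9,.0][:st],[.01,.01,3,.004][:st]))
E
python3 meas.py
```

```text
lever ('w1', 'w2', 'top0') [ 5.23142251e-01 -7.35788871e-04  1.51775418e+01  3.15859587e-03] 0.14670200183003315
holder ('w1', 'w2', 'top0') [ 5.52283399e-01 -2.32684722e-01 -1.04248925e+01  8.31572416e-03] 0.1310296200279513
lever ('w1', 'w2') [ 5.24423474e-01 -7.38198549e-04  1.48975082e+01  2.49203161e-03] 0.1568196987412831
holder ('w1', 'w2') [ 5.51989473e-01 -2.33484824e-01 -9.85282805e+00  5.23682577e-03] 0.13844260914675227
lever ('w1',) [ 5.24909930e-01 -6.76335168e-04  1.42962618e+01] 0.20287947513364657
holder ('w1',) [ 0.5530821  -0.23412363 -9.87051716] 0.04139623997126096
lever ('w2',) [ 5.24432446e-01 -1.20396563e-03  1.56916111e+01] 0.10558659217877098
holder ('w2',) [ 0.55563188 -0.23412857 -9.57369417] 0.2478184071076428
```

Run:
```python
from h import *
for n,pts in (("w1",[(115,110),(130,150),(140,185),(127,100),(360,90),(340,180),(335,220),(345,150)]),("w2",[(285,70),(295,90),(285,130),(300,155),(294,135),(540,100),(500,180),(470,225)])):
    f=np.load(n+".npz")["frame"]; h=cv2.cvtColor(f,cv2.COLOR_BGR2HSV)
    for p in pts: print(n,p,h[p[1],p[0]])
    v=hsvm(f); a=f.copy(); a[v["red"]]=(0,255,0); a[v["blue"]]=(255,0,255)
    cv2.imwrite(f"/tmp/{n}.png",a[30:250])
a=np.vstack([cv2.imread("/tmp/w1.png"),cv2.imread("/tmp/w2.png")]); cv2.imwrite("pics/m.png",a)
```

```text
w1 (115, 110) [  1 179 246]
w1 (130, 150) [  1 177 246]
w1 (140, 185) [  1 173 247]
w1 (127, 100) [  1 114 101]
w1 (360, 90) [110 164 148]
w1 (340, 180) [111 159 144]
w1 (335, 220) [109 153 236]
w1 (345, 150) [110 169 145]
w2 (285, 70) [  1 160 249]
w2 (295, 90) [  1 173 195]
w2 (285, 130) [  0 170 191]
w2 (300, 155) [  0 167 189]
w2 (294, 135) [  0 170 191]
w2 (540, 100) [110 183 224]
w2 (500, 180) [110 178 226]
w2 (470, 225) [110 167 226]
```

View pics/m.png

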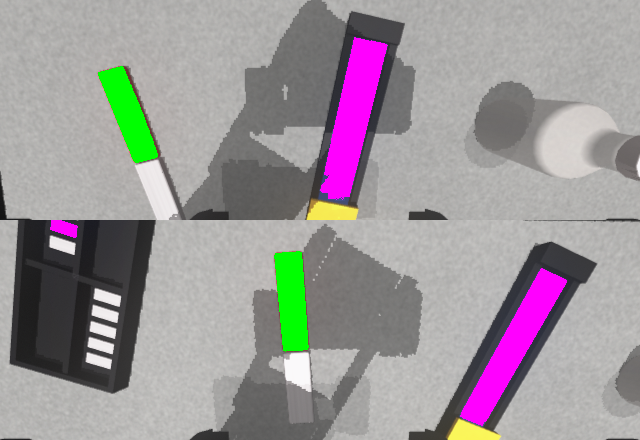

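```bash
sed -i 's/s>130)&(v>60)/s>95)\&(v>50)/' h.py; python3 meas.py
python3 - <<'E'
from h import *
p=[.5531,-.2341,-9.87,0]
for n in("w1","w2"):
    c=dict(np.load(n+".npz")); m=near(hsvm(c["frame"])["blue"],c,[.567,-.236,.01],1); r=fblue(c,p,m.shape)
    ys,xs=np.nonzero(m); Y,X=np.nonzero(r)
    print(n,m.sum(),xs.mean(),ys.mean(),xs.min(),xs.max(),ys.min(),ys.max(),"|",r.sum()/16,X.mean()/4,Y.mean()/4,X.min()/4,X.max()/4,Y.min()/4,Y.max()/4)
E
```

```text
lever ('w1', 'w2', 'top0') [ 5.22625087e-01 -1.54364097e-03  1.58393520e+01  1.83870962e-03] 0.11905059709842854
holder ('w1', 'w2', 'top0') [ 0.55077788 -0.23246218 -9.84673191  0.01091547] 0.1348570299875419
lever ('w1', 'w2') [ 5.23385127e-01 -1.16508960e-03  1.55402202e+01  2.24006179e-03] 0.12149912258680684
holder ('w1', 'w2') [ 5.52623315e-01 -2.32565881e-01 -1.01242580e+01  8.34972408e-03] 0.1432963228788055
lever ('w1',) [5.24999849e-01 1.49587101e-04 1.44443198e+01] 0.14500813073417518
holder ('w1',) [  0.55298078  -0.23410599 -10.05535718] 0.07058215045112348
lever ('w2',) [ 5.25010887e-01 -8.58419244e-04  1.56327314e+01] 0.0894425563843404
holder ('w2',) [  0.55479839  -0.23457028 -10.10668413] 0.2705681584890166
w1 5437 351.8938752988781 148.14309361780394 319 387 67 233 | 5030.5625 352.79063598752623 146.45190957770626 320.0 386.75 67.0 228.25
w2 4871 513.1135290494765 155.65448573188257 459 566 78 236 | 3525.8125 511.45641518798857 155.33544129899136 461.5 560.75 80.75 231.75
```

```bash
sed -i 's/^WALLS=.*/WALLS=[box(-125,105,19,27,12,20),box(-125,105,-27,-19,12,20),box(105,125,-27,27,12,27),box(-125,-71,-27,27,30,36)]/' h.py; python3 meas.py
python3 - <<'E'
from h import *
p=[.525,-.0005,15,0]
for n in("w1","w2"):
    c=dict(np.load(n+".npz")); m=near(hsvm(c["frame"])["red"],c,[.567,.011,.01],1); r=fred(c,p,m.shape)
    for q,s in((m,1),(r,4)):
        k=max(cv2.findContours(q.astype(np.uint8),0,1)[0],key=len); print(n,q.sum()/s**2,cv2.minAreaRect(k.astype(np.float32)/s),(cv2.approxPolyDP(k,2*s,True)[:,0]/s).tolist())
E
```

```text
lever ('w1', 'w2', 'top0') [ 5.22625087e-01 -1.54364097e-03  1.58393520e+01  1.83870962e-03] 0.11905059709842854
holder ('w1', 'w2', 'top0') [ 5.50928699e-01 -2.32101749e-01 -9.81559732e+00  8.93072914e-04] 0.060824932104307505
lever ('w1', 'w2') [ 5.23385127e-01 -1.16508960e-03  1.55402202e+01  2.24006179e-03] 0.12149912258680684
holder ('w1', 'w2') [ 5.51766422e-01 -2.32479797e-01 -1.00236699e+01  2.42143168e-04] 0.041699011385226636
lever ('w1',) [5.24999849e-01 1.49587101e-04 1.44443198e+01] 0.14500813073417518
holder ('w1',) [ 0.55110356 -0.23255212 -9.76084313] 0.047044223826714804
lever ('w2',) [ 5.25010887e-01 -8.58419244e-04  1.56327314e+01] 0.0894425563843404
holder ('w2',) [ 0.55201448 -0.23251116 -9.98743345] 0.03748705027690025
w1 2846.0 ((129.330078125, 143.75132751464844), (101.34740447998047, 29.827857971191406), 67.7509765625) [[98.0, 102.0], [133.0, 191.0], [157.0, 187.0], [159.0, 182.0], [127.0, 99.0], [118.0, 96.0]]
w1 2923.5 ((127.99658203125, 142.03253173828125), (94.74481201171875, 33.03486251831055), 69.44395446777344) [[122.0, 96.75], [96.0, 103.75], [130.5, 188.25], [159.75, 180.0], [129.0, 97.75]]
w2 2759.0 ((291.3470153808594, 111.01176452636719), (99.935546875, 28.454402923583984), 85.60128784179688) [[299.0, 61.0], [274.0, 64.0], [284.0, 161.0], [308.0, 158.0], [302.0, 64.0]]
w2 2655.6875 ((291.4263000488281, 109.12198638916016), (92.83952331542969, 29.639942169189453), 86.633544921875) [[303.0, 62.25], [274.0, 63.75], [281.5, 156.0], [308.75, 153.75]]
```

Run:
```python
from h import *
cs={n:dict(np.load(n+".npz")) for n in("w1","w2","top0")}
f=lambda c,p,sh:hull(c,box(95-p[4]*1e3,95,-p[5]*1e3,p[5]*1e3,0,12),p[:4],sh)
for sub in(("w1","w2","top0"),("w1","w2"),("w2",)):
    it=[(cs[n],near(hsvm(cs[n]["frame"])["red"],cs[n],[.567,.011,.01],1),f) for n in sub]
    print("lever",sub,*fit(it,[.524,-.001,15,.0,.1,.0145],[.005,.005,-2,.003,.006,-.001]))
# nose end check: tail/nose mid pixels in w2
c=cs["w2"]
for uv in((288,62),(301,233)): print(ray(c,uv,.012))
```

```text
lever ('w1', 'w2', 'top0') [ 5.25594091e-01 -7.24498157e-05  1.53906283e+01 -1.12683306e-03
  1.02229902e-01  1.42852832e-02] 0.05511794998954156
lever ('w1', 'w2') [ 5.26116970e-01 -2.43096610e-04  1.54033766e+01 -2.77878405e-04
  1.02693292e-01  1.41389091e-02] 0.04141397111523554
lever ('w2',) [ 5.26278840e-01 -4.41131918e-04  1.54851462e+01  6.57387175e-04
  1.02742393e-01  1.45160855e-02] 0.024311762602788667
[0.61723319 0.02406195 0.012     ]
[ 0.43551301 -0.02549431  0.012     ]
```

Lever is at (0.526, 0.000), yaw 15.4°, on the bench. Holder is at (0.5517, -0.2325), yaw -9.95°. I compute the move to grip 62 mm tailward of the lever's centre.

Run:
```python
from h import *
o=env.get_obs(); print(shift(o,(.5859,.0162,.06),15.4),shift(o,(.5859,.0162,.028),15.4))
```

```text
[ 0.0886 -0.031   0.1901 -3.4825] [ 0.0885 -0.031   0.2221 -3.4825]
```

Call:
play_rows:
  increments:
    - [0.0885, -0.031, 0.08, -3.4, -1]
    - [0.0885, -0.031, 0.08, -3.4, -1]
    - [0.0885, -0.031, 0.08, -3.4, -1]
    - [0.0885, -0.031, 0.12, -3.4, -1]
    - [0.0885, -0.031, 0.155, -3.4, -1]
    - [0.0885, -0.031, 0.18, -3.4, -1]
    - [0.0885, -0.031, 0.2, -3.4, -1]
    - [0.0885, -0.031, 0.212, -3.4, -1]
    - [0.0885, -0.031, 0.22, -3.4, -1]
    - [0.0885, -0.031, 0.221, -3.4, -1]
    - [0.0885, -0.031, 0.221, -3.4, -1]
    - [0.0885, -0.031, 0.221, -3.4, 1]
    - [0.0885, -0.031, 0.221, -3.4, 1]
    - [0.0885, -0.031, 0.221, -3.4, 1]
    - [0.0885, -0.031, 0.221, -3.4, 1]
    - [0.0885, -0.031, 0.221, -3.4, 1]
    - [0.0885, -0.031, 0.221, -3.4, 1]
    - [0.0885, -0.031, 0.221, -3.4, 1]
  grip_force: 4

```text
clock: 3.75
tool_pos: [0.5852, 0.0178, 0.0289]
eef_rot: [180.0, -0.0, 15.4]
contact_force: [0.5, 0.0, -0.6]
grip_width: 0.0432
gripper_force: 0.0
```

Call:
play_rows:
  increments:
    - [0, 0, 0, 0, 1]
    - [0, 0, 0, 0, 1]
    - [0, 0, 0, 0, 1]
    - [0, 0, 0, 0, 1]
    - [0, 0, 0, 0, 1]
    - [0, 0, 0, 0, 1]
  grip_force: 4

```text
clock: 4.25
tool_pos: [0.5853, 0.0176, 0.0287]
eef_rot: [180.0, -0.0, 15.4]
contact_force: [0.8, -0.8, 0.8]
grip_width: 0.0301
gripper_force: 4.0
```

Gripped at 30.1 mm with a weak grip. I lift the handle slowly so the lever pivots about its nose.

Call:
play_rows:
  increments:
    - [0, 0, -0.002, 0, 1]
    - [0, 0, -0.004, 0, 1]
    - [0, 0, -0.006, 0, 1]
    - [0, 0, -0.008, 0, 1]
    - [0, 0, -0.01, 0, 1]
    - [0, 0, -0.012, 0, 1]
    - [0, 0, -0.014, 0, 1]
    - [0, 0, -0.016, 0, 1]
    - [0, 0, -0.018, 0, 1]
    - [0, 0, -0.019, 0, 1]
    - [0, 0, -0.019, 0, 1]
    - [0, 0, -0.019, 0, 1]
  grip_force: 4

```text
clock: 5.25
tool_pos: [0.5854, 0.0177, 0.0479]
eef_rot: [180.0, -0.0, 15.4]
contact_force: [0.6, -0.3, -2.3]
grip_width: 0.0301
gripper_force: 4.0
```

```bash
cat > look.py <<'E'
from h import *
import sys
n=sys.argv[1]
c,o=wrist(); np.savez(n+".npz",**c); s=env.read_camera("scene"); np.savez(n+"s.npz",**s); t=env.read_camera("top"); np.savez(n+"t.npz",**t)
print(o["clock"],o["tool_pos"],o["eef_rot"],o["contact_force"],o["gripper_force"])
a=cv2.resize(s["frame"][150:290,170:370],(560,392),interpolation=2)
w=c["frame"][0:400,240:480]
a=np.hstack([cv2.resize(a,(560,400)),w]); cv2.imwrite(f"pics/{n}.png",a)
E
python3 look.py l1
```

```text
5.25 [0.58540664 0.01770702 0.04787646] [ 1.79991205e+02 -3.19570985e-02  1.53602440e+01] [ 0.6305663  -0.34711965 -2.30353207] 3.971322923898697
```

View pics/l1.png

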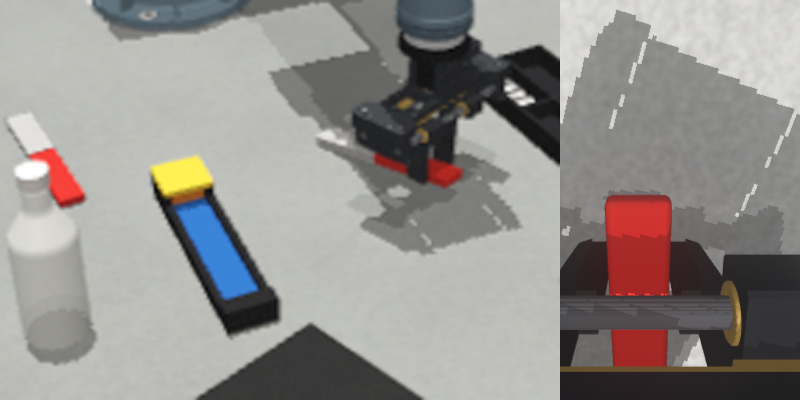

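Run:
```python
from h import *
a=dict(np.load("scene0.npz")); b=dict(np.load("l1s.npz")); w=dict(np.load("l1.npz"))
for n,c in(("before",a),("now",b)):
    f=c["frame"][185:225,270:325]; m=(f.min(2)>185)
    for ct,s,l in blobs(m,15): print(n,ct+[270,185],s+[270,185,0,0,0])
# predictions
yaw=15.4; u=np.array([np.cos(np.radians(yaw)),np.sin(np.radians(yaw)),0])
g=np.array([.5854,.0177,0])+np.array([0,0,.0192]) # grip bottom point
for th in(0,3.5,7):
    t=np.radians(th); d=u*np.cos(t)+[0,0,np.sin(t)]; up=-u*np.sin(t)+[0,0,np.cos(t)]
    s=np.array([-u[1],u[0],0])
    nose=g-d*.157; mid=nose+d*.045+up*.012; tail=g+d*.033
    print(th,"nose mid white",proj(b,mid),"nose top edge",proj(b,nose+up*.012),"wrist tail top edge",proj(w,[tail+up*.012-s*.015,tail+up*.012+s*.015]).tolist())
fr=w["frame"]; h=hsvm(fr)["red"]; print([ (r,np.nonzero(h[r])[0].min(),np.nonzero(h[r])[0].max()) for r in range(190,225,4) if h[r].any()])
```

```text
before [314.10288066 190.10288066] [300 185  25  16 243]
before [295.4025974  199.81818182] [283 194  25  13 154]
before [287.67127072 215.08425414] [270 200  48  25 724]
before [320.5        222.21428571] [316 219   9   6  28]
now [287.53571429 197.71428571] [282 196  12   5  28]
now [282.582846   214.41325536] [270 201  30  24 513]
0 nose mid white [[295.4097664  194.15137801]] nose top edge [[284.89358897 189.32058987]] wrist tail top edge [[352.9842623706679, 200.28585595477173], [285.16980803690603, 200.33602487747606]]
3.5 nose mid white [[295.30469562 195.91667951]] nose top edge [[284.85499414 191.80063146]] wrist tail top edge [[353.4102896158243, 203.2269567715144], [284.7733961031239, 203.2782664894301]]
7 nose mid white [[295.29934748 197.72366325]] nose top edge [[284.95087813 194.32789425]] wrist tail top edge [[353.8256565700166, 206.4737328055068], [284.38745201569634, 206.526236087095]]
[(198, np.int64(287), np.int64(349)), (202, np.int64(286), np.int64(350)), (206, np.int64(285), np.int64(351)), (210, np.int64(285), np.int64(351)), (214, np.int64(285), np.int64(351)), (218, np.int64(285), np.int64(351)), (222, np.int64(285), np.int64(350))]
```

```bash
cat >> h.py <<'E'
HX,HY,HW=.5517,-.2325,-9.95
def hw(x,y,z):
    a=np.radians(HW); return np.array([HX+x*np.cos(a)-y*np.sin(a),HY+x*np.sin(a)+y*np.cos(a),z])
def wh(p):
    a=np.radians(HW); d=np.array(p[:2])-[HX,HY]; return (d[0]*np.cos(a)+d[1]*np.sin(a),-d[0]*np.sin(a)+d[1]*np.cos(a),p[2])
E
python3 - <<'E'
from h import *
t=dict(np.load("top0.npz")); print("bottle cap",ray(t,(467,190),.18))
s=dict(np.load("scene0.npz")); print(ray(s,(182,213),.18))
o=env.get_obs(); w=dict(np.load("l1.npz"))
u=np.array([np.cos(np.radians(15.4)),np.sin(np.radians(15.4)),0]); g=np.array([.5854,.0177,.0192])
for th in(0,7):
    k=np.radians(th); print(th,"tail bottom edge row",proj(w,g+.033*(u*np.cos(k)+[0,0,np.sin(k)])))
print(shift(o,[*o["tool_pos"][:2],.12],15.4))
print("hover",shift(o,hw(.105,0,.115),HW),"low",shift(o,hw(.105,0,.062),HW))
E
```

```text
bottle cap [ 0.56744821 -0.40605394  0.18      ]
[ 0.59183016 -0.41426112  0.18      ]
0 tail bottom edge row [[318.99661449 193.77516715]]
7 tail bottom edge row [[319.02309341 196.36441865]]
[ 0.      0.     -0.0722 -0.0418]
hover [-3.80000e-03  2.77200e-01 -6.72000e-02  2.53082e+01] low [-3.80000e-03  2.77200e-01 -1.42000e-02  2.53082e+01]
```

Call:
play_rows:
  increments:
    - [0, 0, 0, 0, 1]
    - [0, 0, 0, 0, 1]
    - [0, 0, 0, 0, 1]
    - [0, 0, -0.003, 0, 1]
    - [0, 0, -0.01, 0, 1]
    - [0, 0, -0.025, 0, 1]
    - [0, 0, -0.04, 0, 1]
    - [0, 0, -0.055, 0, 1]
    - [0, 0, -0.067, 0, 1]
    - [0, 0, -0.067, 0, 1]
  grip_force: 40

```text
clock: 6.23
tool_pos: [0.587, 0.0175, 0.118]
eef_rot: [179.9, -0.3, 15.4]
contact_force: [1.2, 0.3, -4.6]
grip_width: 0.0292
gripper_force: 39.9
```

Lift done; the tail edge row (about 195, against 196 predicted) confirms roughly 7° of tilt. I move to hover in front of the hood.

Call:
play_rows:
  increments:
    - [0, 0.02, 0, 3, 1]
    - [0, 0.05, 0, 7, 1]
    - [-0.001, 0.08, 0, 11, 1]
    - [-0.002, 0.11, 0, 14, 1]
    - [-0.003, 0.14, 0, 17, 1]
    - [-0.004, 0.17, 0, 20, 1]
    - [-0.004, 0.2, 0, 22, 1]
    - [-0.004, 0.23, 0, 24, 1]
    - [-0.004, 0.25, 0, 25, 1]
    - [-0.004, 0.265, 0, 25.3, 1]
    - [-0.004, 0.274, 0, 25.3, 1]
    - [-0.004, 0.277, 0, 25.3, 1]
    - [-0.004, 0.277, 0, 25.3, 1]
    - [-0.004, 0.277, 0, 25.3, 1]
    - [-0.004, 0.277, 0, 25.3, 1]
  grip_force: 40

```text
clock: 7.48
tool_pos: [0.6545, -0.2491, 0.1144]
eef_rot: [-180.0, 0.1, -9.9]
contact_force: [-1.1, -0.0, -4.3]
grip_width: 0.0293
gripper_force: 39.9
```

```bash
cat > look2.py <<'E'
from h import *
import sys
n=sys.argv[1]
c,o=wrist(); s=env.read_camera("scene"); t=env.read_camera("top"); np.savez(n+".npz",**c); np.savez(n+"s.npz",**s); np.savez(n+"t.npz",**t)
print(o["clock"],np.round(wh(o["tool_pos"]),4),o["eef_rot"].round(2),o["contact_force"].round(1),o["grip_width"])
a=cv2.resize(s["frame"][170:290,170:330],(560,420),interpolation=2)
b=cv2.resize(t["frame"][150:255,360:420],(240,420),interpolation=2)
cv2.imwrite(f"pics/{n}.png",np.hstack([a,b]))
E
python3 look2.py h1
```

```text
7.4833 [0.1041 0.0014 0.1144] [-1.7996e+02  5.0000e-02 -9.8700e+00] [-1.1 -0.  -4.3] 0.029310059306835102
```

View pics/h1.png

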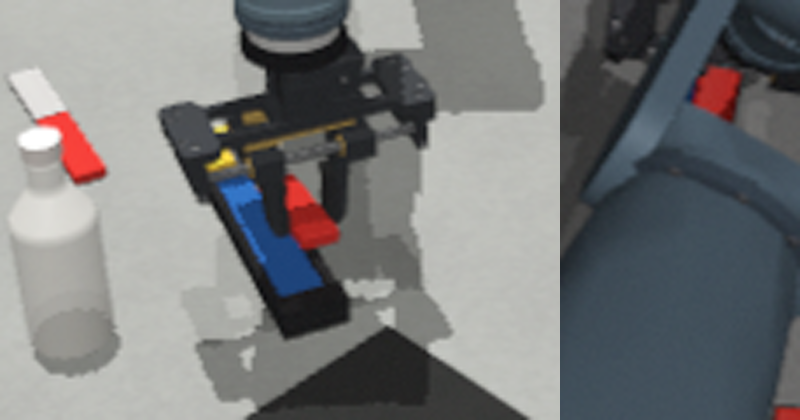

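The lever hovers over the holder, centred within about 1 mm, handle end up at crop (310,225), clear of the bottle. I check the tilt numerically and descend.

```bash
cat > tail.py <<'E'
from h import *
import sys
def tail(w):
    h=hsvm(w["frame"])["red"][:300,240:400]; r=np.nonzero(h.sum(1)>30)[0].min()
    out=[r]
    for k in(210,225,240): x=np.nonzero(h[k])[0]+240; out+= [(x.min(),x.max())] if len(x) else [None]
    return out
if __name__=="__main__":
    for n in sys.argv[1:]: print(n,tail(dict(np.load(n+".npz"))))
E
python3 tail.py l1 h1
```

```text
l1 [np.int64(195), (np.int64(285), np.int64(351)), (np.int64(286), np.int64(350)), (np.int64(286), np.int64(350))]
h1 [np.int64(195), (np.int64(284), np.int64(351)), (np.int64(285), np.int64(351)), (np.int64(286), np.int64(350))]
```

Call:
play_rows:
  increments:
    - [0, 0.0014, 0.005, 0, 1]
    - [0, 0.0014, 0.012, 0, 1]
    - [0, 0.0014, 0.02, 0, 1]
    - [0, 0.0014, 0.028, 0, 1]
    - [0, 0.0014, 0.035, 0, 1]
    - [0, 0.0014, 0.04, 0, 1]
    - [0, 0.0014, 0.044, 0, 1]
    - [0, 0.0014, 0.047, 0, 1]
    - [0, 0.0014, 0.049, 0, 1]
    - [0, 0.0014, 0.05, 0, 1]
    - [0, 0.0014, 0.05, 0, 1]
    - [0, 0.0014, 0.05, 0, 1]
  grip_force: 40

```text
clock: 8.63
tool_pos: [0.6547, -0.252, 0.0651]
eef_rot: [180.0, -0.0, -9.9]
contact_force: [-0.3, -0.1, -4.1]
grip_width: 0.0295
gripper_force: 39.9
```

```bash
python3 look2.py h2; python3 tail.py h2
```

```text
8.6333 [ 0.1048 -0.0014  0.0651] [ 1.7999e+02 -3.0000e-02 -9.9400e+00] [-0.3 -0.1 -4.1] 0.029512949660599194
h2 [np.int64(195), (np.int64(284), np.int64(351)), (np.int64(285), np.int64(351)), (np.int64(286), np.int64(350))]
```

Call:
play_rows:
  increments:
    - [0, -0.0012, 0.001, 0, 1]
    - [0, -0.0012, 0.002, 0, 1]
    - [0, -0.0012, 0.003, 0, 1]
    - [0, -0.0012, 0.0035, 0, 1]
    - [0, -0.0012, 0.0035, 0, 1]
    - [0, -0.0012, 0.0035, 0, 1]
  grip_force: 40

```text
clock: 9.28
tool_pos: [0.6547, -0.2506, 0.0612]
eef_rot: [-180.0, 0.0, -9.9]
contact_force: [-0.0, -0.3, -3.2]
grip_width: 0.0292
gripper_force: 39.9
```

```bash
cat > st.py <<'E'
from h import *
o=env.get_obs(); f=o["contact_force"]; a=np.radians(HW)
print(o["clock"],np.round(wh(o["tool_pos"]),4),"yaw",o["eef_rot"][2].round(2),"F holder",np.round([f[0]*np.cos(a)+f[1]*np.sin(a),-f[0]*np.sin(a)+f[1]*np.cos(a),f[2]],1),"grip",o["grip_width"].round(4),o["gripper_force"].round(1))
E
python3 st.py
```

```text
Traceback (most recent call last):
  File "st.py", line 3, in <module>
    print(o["clock"],np.round(wh(o["tool_pos"]),4),"yaw",o["eef_rot"][2].round(2),"F holder",np.round([f[0]*np.cos(a)+f[1]*np.sin(a),-f[0]*np.sin(a)+f[1]*np.cos(a),f[2]],1),"grip",o["grip_width"].round(4),o["gripper_force"].round(1))
                                                                                                                                                                                    ^^^^^^^^^^^^^^^^^^^^^
AttributeError: 'float' object has no attribute 'round'
```

```bash
sed -i 's/o\["grip_width"\].round(4),o\["gripper_force"\].round(1)/round(o["grip_width"],4),round(o["gripper_force"],1)/' st.py; python3 st.py
```

```text
9.2833 [ 1.046e-01 -1.000e-04  6.120e-02] yaw -9.93 F holder [ 0.  -0.3 -3.2] grip 0.0292 39.9
```

Call:
play_rows:
  increments:
    - [-0.003, 0, 0, 0, 1]
    - [-0.006, 0, 0, 0, 1]
    - [-0.009, 0, 0, 0, 1]
    - [-0.012, 0, 0, 0, 1]
    - [-0.015, 0, 0, 0, 1]
    - [-0.018, 0, 0, 0, 1]
    - [-0.021, 0, 0, 0, 1]
    - [-0.023, 0, 0, 0, 1]
    - [-0.023, 0, 0, 0, 1]
    - [-0.023, 0, 0, 0, 1]
  grip_force: 40

```text
clock: 10.12
tool_pos: [0.6318, -0.2466, 0.0612]
eef_rot: [-180.0, 0.0, -9.9]
contact_force: [-0.3, -0.0, -3.0]
grip_width: 0.0296
gripper_force: 39.9
```

```bash
python3 st.py
```

```text
10.1167 [ 0.0813 -0.0001  0.0612] yaw -9.94 F holder [-0.2 -0.1 -3. ] grip 0.0296 39.9
```

Call:
play_rows:
  increments:
    - [-0.001, 0, 0, 0, 1]
    - [-0.002, 0, 0, 0, 1]
    - [-0.003, 0, 0, 0, 1]
    - [-0.004, 0, 0, 0, 1]
    - [-0.005, 0, 0, 0, 1]
    - [-0.006, 0, 0, 0, 1]
    - [-0.007, 0, 0, 0, 1]
    - [-0.007, 0, 0, 0, 1]
    - [-0.007, 0, 0, 0, 1]
    - [-0.007, 0, 0, 0, 1]
  grip_force: 40

```text
clock: 10.95
tool_pos: [0.6256, -0.2457, 0.0616]
eef_rot: [180.0, -0.1, -9.9]
contact_force: [3.2, -0.2, -2.3]
grip_width: 0.029
gripper_force: 39.9
```

```bash
python3 st.py
```

```text
10.95 [ 0.0751 -0.0002  0.0616] yaw -9.94 F holder [ 3.1  0.4 -2.3] grip 0.029 39.9
```

Call:
play_rows:
  increments:
    - [-0.001, 0, 0, 0, 1]
    - [-0.002, 0, 0, 0, 1]
    - [-0.003, 0, 0, 0, 1]
    - [-0.004, 0, 0, 0, 1]
    - [-0.005, 0, 0, 0, 1]
    - [-0.006, 0, 0, 0, 1]
    - [-0.007, 0, 0, 0, 1]
    - [-0.007, 0, 0, 0, 1]
    - [-0.007, 0, 0, 0, 1]
  grip_force: 40

```text
clock: 11.7
tool_pos: [0.6196, -0.2448, 0.0622]
eef_rot: [180.0, -0.2, -9.9]
contact_force: [7.2, -1.0, -1.9]
grip_width: 0.0292
gripper_force: 39.9
```

```bash
python3 st.py
```

```text
11.7 [ 0.069  -0.0004  0.0622] yaw -9.95 F holder [ 7.3  0.2 -1.9] grip 0.0292 39.9
```

Call:
play_rows:
  increments:
    - [-0.001, 0, 0, 0, 1]
    - [-0.002, 0, 0, 0, 1]
    - [-0.003, 0, 0, 0, 1]
    - [-0.0035, 0, 0, 0, 1]
    - [-0.0035, 0, 0, 0, 1]
    - [-0.0035, 0, 0, 0, 1]
  grip_force: 30

```text
clock: 12.2
tool_pos: [0.6171, -0.2445, 0.0628]
eef_rot: [179.9, -0.3, -10.0]
contact_force: [10.1, -0.8, -1.7]
grip_width: 0.0297
gripper_force: 29.9
```

```bash
python3 st.py; python3 look2.py p1; python3 tail.py p1
```

```text
12.2 [ 0.0665 -0.0005  0.0628] yaw -9.95 F holder [10.1  0.9 -1.7] grip 0.0297 29.9
12.2 [ 0.0665 -0.0005  0.0628] [179.93  -0.34  -9.95] [10.1 -0.8 -1.7] 0.029662536201519346
p1 [np.int64(195), (np.int64(284), np.int64(351)), (np.int64(285), np.int64(350)), (np.int64(285), np.int64(354))]
```

The keeper is back by about 10 mm (10 N) with the handle still up. I lower the handle end.

Call:
play_rows:
  increments:
    - [0, 0, 0.001, 0, 1]
    - [0, 0, 0.002, 0, 1]
    - [0, 0, 0.003, 0, 1]
    - [0, 0, 0.004, 0, 1]
    - [0, 0, 0.005, 0, 1]
    - [0, 0, 0.006, 0, 1]
    - [0, 0, 0.007, 0, 1]
    - [0, 0, 0.008, 0, 1]
    - [0, 0, 0.008, 0, 1]
  grip_force: 30

```text
clock: 13.1
tool_pos: [0.6178, -0.2448, 0.0553]
eef_rot: [179.9, -0.4, -10.0]
contact_force: [10.8, -1.8, 0.5]
grip_width: 0.0294
gripper_force: 29.9
```

```bash
python3 st.py; python3 look2.py p2; python3 tail.py p2
```

```text
13.1 [ 0.0672 -0.0007  0.0553] yaw -9.96 F holder [10.9  0.1  0.5] grip 0.0294 29.9
13.1 [ 0.0672 -0.0007  0.0553] [179.9   -0.43  -9.96] [10.8 -1.8  0.5] 0.02940466906356434
p2 [np.int64(195), (np.int64(285), np.int64(350)), (np.int64(285), np.int64(350)), (np.int64(284), np.int64(355))]
```

Call:
play_rows:
  increments:
    - [-0.0005, 0, 0.001, 0, 1]
    - [-0.0005, 0, 0.002, 0, 1]
    - [-0.0005, 0, 0.003, 0, 1]
    - [-0.0005, 0, 0.004, 0, 1]
    - [-0.0005, 0, 0.005, 0, 1]
    - [-0.0005, 0, 0.005, 0, 1]
  grip_force: 30

```text
clock: 13.75
tool_pos: [0.6175, -0.245, 0.0505]
eef_rot: [179.9, -0.5, -9.9]
contact_force: [11.7, -3.4, -0.6]
grip_width: 0.0295
gripper_force: 30.0
```

```bash
python3 st.py; python3 look2.py p3; python3 tail.py p3
```

```text
13.75 [ 0.067  -0.001   0.0505] yaw -9.94 F holder [12.1 -1.3 -0.6] grip 0.0295 30.0
13.75 [ 0.067  -0.001   0.0505] [179.87  -0.46  -9.94] [11.7 -3.4 -0.6] 0.029526564206644058
p3 [np.int64(194), (np.int64(286), np.int64(350)), (np.int64(286), np.int64(350)), (np.int64(282), np.int64(356))]
```

Call:
play_rows:
  increments:
    - [0.0005, 0, 0.001, 0, 1]
    - [0.0005, 0, 0.002, 0, 1]
    - [0.001, 0, 0.003, 0, 1]
    - [0.001, 0, 0.003, 0, 1]
  grip_force: 30

```text
clock: 14.23
tool_pos: [0.6179, -0.2449, 0.0471]
eef_rot: [179.9, -0.4, -9.9]
contact_force: [9.4, -1.5, -0.9]
grip_width: 0.0296
gripper_force: 30.0
```

```bash
python3 st.py; python3 look2.py p4; python3 tail.py p4
```

```text
14.2333 [ 0.0673 -0.0008  0.0471] yaw -9.94 F holder [ 9.5  0.2 -0.9] grip 0.0296 30.0
14.2333 [ 0.0673 -0.0008  0.0471] [179.89  -0.37  -9.94] [ 9.4 -1.5 -0.9] 0.02959368410413823
p4 [np.int64(194), (np.int64(286), np.int64(350)), (np.int64(287), np.int64(349)), (np.int64(287), np.int64(357))]
```

View pics/p4.png

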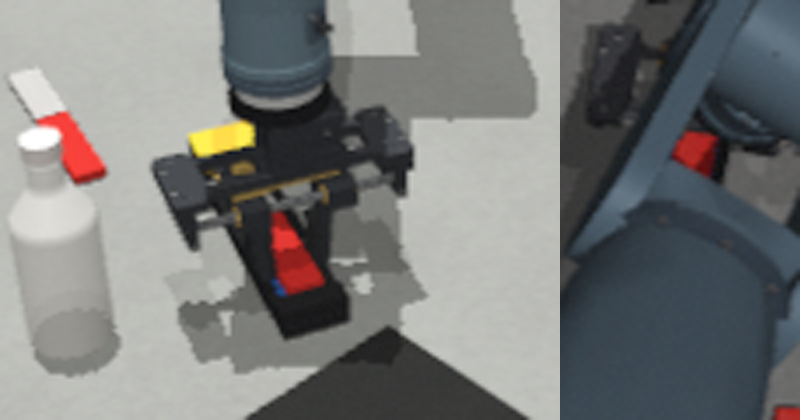

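The handle end is in front of the end wall and below its top. I ease it gently against the wall, then release and rise.

Call:
play_rows:
  increments:
    - [0, 0, 0.001, 0, 1]
    - [0.001, 0, 0.001, 0, 1]
    - [0.002, 0, 0.001, 0, 1]
    - [0.003, 0, 0.001, 0, 1]
    - [0.004, 0, 0.001, 0, 1]
    - [0.005, 0, 0.001, 0, 1]
    - [0.005, 0, 0.001, 0, 1]
  grip_force: 30

```text
clock: 14.97
tool_pos: [0.6199, -0.2451, 0.0454]
eef_rot: [180.0, 0.1, -9.9]
contact_force: [-1.9, 0.1, 7.7]
grip_width: 0.0297
gripper_force: 34.3
```

```bash
python3 st.py
```

```text
14.9667 [ 0.0694 -0.0006  0.0454] yaw -9.91 F holder [-1.9 -0.2  7.7] grip 0.0297 34.3
```

Call:
play_rows:
  increments:
    - [-0.001, 0, -0.0005, 0, 0.1]
    - [-0.001, 0, -0.0005, 0, 0.1]
    - [-0.001, 0, -0.0005, 0, 0.1]
    - [-0.001, 0, -0.0005, 0, 0.1]
    - [-0.001, 0, -0.01, 0, 0.1]
    - [-0.001, 0, -0.025, 0, 0.1]
    - [-0.001, 0, -0.045, 0, 0.1]
    - [-0.001, 0, -0.06, 0, 0.1]
    - [-0.001, 0, -0.06, 0, 1]
    - [-0.001, 0, -0.06, 0, 1]
    - [-0.001, 0, -0.06, 0, 1]
    - [-0.001, 0, -0.06, 0, 1]
    - [-0.001, 0, -0.06, 0, 1]
    - [-0.001, 0, -0.06, 0, 1]
  grip_force: 20

```text
clock: 16.13
tool_pos: [0.6187, -0.2441, 0.1031]
eef_rot: [-180.0, 0.1, -9.9]
contact_force: [-0.7, 1.1, -0.8]
grip_width: 0.0019
gripper_force: 0.0
```

```bash
python3 st.py; python3 look2.py r1
python3 - <<'E'
from h import *
c=dict(np.load("r1.npz")); m=hsvm(c["frame"])["red"]
for ct,s,l in blobs(m,100): print(ct,s,wh(ray(c,ct,.024)))
o=env.get_obs(); print("to press tail", shift(o,hw(.085,0,.055),HW),"nose half", shift(o,hw(-.035,0,.055),HW))
E
```

```text
16.1333 [6.800e-02 1.000e-04 1.031e-01] yaw -9.93 F holder [-0.9  0.9 -0.8] grip 0.0019 0.0
16.1333 [6.800e-02 1.000e-04 1.031e-01] [-1.7996e+02  1.0000e-01 -9.9300e+00] [-0.7  1.1 -0.8] 0.00194023081289083
[319.64578673 213.60427542] [ 296  168   47  128 4023] (np.float64(0.07478206608565094), np.float64(-2.4437858529926387e-05), np.float64(0.023999999999999994))
to press tail [ 0.0167 -0.      0.0487  0.014 ] nose half [-0.1033 -0.      0.0488  0.014 ]
```

Call:
play_rows:
  increments:
    - [0.01, 0, 0.015, 0, 1]
    - [0.017, 0, 0.03, 0, 1]
    - [0.017, 0, 0.04, 0, 1]
    - [0.017, 0, 0.044, 0, 1]
    - [0.017, 0, 0.047, 0, 1]
    - [0.017, 0, 0.049, 0, 1]
    - [0.017, 0, 0.051, 0, 1]
    - [0.017, 0, 0.053, 0, 1]
    - [0.017, 0, 0.053, 0, 1]
  grip_force: 20

```text
clock: 17.03
tool_pos: [0.6361, -0.2477, 0.0519]
eef_rot: [180.0, -0.0, -9.9]
contact_force: [-1.1, 0.5, 1.0]
grip_width: 0.0007
gripper_force: 0.6
```

```bash
python3 st.py
```

```text
17.0333 [ 0.0858 -0.0004  0.0519] yaw -9.94 F holder [-1.2  0.3  1. ] grip 0.0007 0.6
```

Call:
play_rows:
  increments:
    - [0, 0, 0.001, 0, 1]
    - [0, 0, 0.002, 0, 1]
    - [0, 0, 0.003, 0, 1]
    - [0, 0, 0.003, 0, 1]
    - [0, 0, 0.003, 0, 1]
  grip_force: 20

```text
clock: 17.45
tool_pos: [0.6362, -0.2479, 0.0495]
eef_rot: [180.0, -0.0, -9.9]
contact_force: [-4.3, -0.0, 8.3]
grip_width: 0.0003
gripper_force: 4.4
```

```bash
python3 st.py
```

```text
17.45 [ 0.0859 -0.0005  0.0495] yaw -9.94 F holder [-4.2 -0.8  8.3] grip 0.0003 4.4
```

Call:
play_rows:
  increments:
    - [0, 0, 0.001, 0, 1]
    - [0, 0, 0.002, 0, 1]
    - [0, 0, 0.003, 0, 1]
    - [0, 0, 0.003, 0, 1]
  grip_force: 20

```text
clock: 17.78
tool_pos: [0.6364, -0.2479, 0.0494]
eef_rot: [179.9, -0.0, -9.9]
contact_force: [-14.4, 4.5, 27.7]
grip_width: 0.0003
gripper_force: 13.6
```

```bash
python3 st.py
```

```text
17.7833 [ 0.086  -0.0005  0.0494] yaw -9.91 F holder [-15.    2.   27.7] grip 0.0003 13.6
```

The tail is seated: stiff at tip height 24.4 mm. Now I press the nose half.

Call:
play_rows:
  increments:
    - [0, 0, -0.006, 0, 1]
    - [0, 0, -0.02, 0, 1]
    - [-0.03, 0, -0.025, 0, 1]
    - [-0.06, 0, -0.025, 0, 1]
    - [-0.09, 0, -0.025, 0, 1]
    - [-0.115, 0, -0.025, 0, 1]
    - [-0.12, 0, -0.025, 0, 1]
    - [-0.12, 0, -0.018, 0, 1]
    - [-0.12, 0, -0.012, 0, 1]
    - [-0.12, 0, -0.008, 0, 1]
    - [-0.12, 0, -0.006, 0, 1]
    - [-0.12, 0, -0.004, 0, 1]
    - [-0.12, 0, -0.003, 0, 1]
    - [-0.12, 0, -0.003, 0, 1]
  grip_force: 20

```text
clock: 18.95
tool_pos: [0.5185, -0.2267, 0.0494]
eef_rot: [-180.0, 0.0, -9.9]
contact_force: [-5.1, 3.8, 14.0]
grip_width: 0.0001
gripper_force: 7.1
```

```bash
python3 st.py
```

```text
18.95 [-0.0337 -0.0001  0.0494] yaw -9.9 F holder [-5.7  2.8 14. ] grip 0.0001 7.1
```

Call:
play_rows:
  increments:
    - [0, 0, 0.0005, 0, 1]
    - [0, 0, 0.0005, 0, 1]
    - [0, 0, -0.01, 0, 1]
    - [0, 0, -0.03, 0, 1]
    - [0, 0, -0.07, 0, 1]
    - [0, 0, -0.11, 0, 1]
    - [0, 0, -0.15, 0, 1]
    - [0, 0, -0.18, 0, 1]
    - [0, 0, -0.2, 0, 1]
    - [0, 0, -0.2, 0, 1]
    - [0, 0, -0.2, 0, 1]
    - [0, 0, -0.2, 0, 1]
  grip_force: 20

```text
clock: 19.95
tool_pos: [0.5174, -0.2263, 0.2467]
eef_rot: [-179.9, 0.1, -9.9]
contact_force: [-0.0, 0.2, -0.1]
grip_width: 0.0005
gripper_force: 0.0
```

```bash
python3 look2.py f1
python3 - <<'E'
from h import *
c=dict(np.load("f1.npz")); s=dict(np.load("f1s.npz"))
fc=[(q,near(hsvm(q["frame"])["red"],q,hw(.06,0,.02),1),(lambda c,p,sh:hull(c,box(95-102.7,95,-14.5,14.5,0,12),p,sh))) for q in(c,)]
a=hw(.01,0,.012)
x,e=fit([(q,m,(lambda c,p,sh,f=f:f(c,[*p[:3],.012,p[3]],sh))) for q,m,f in fc],[a[0],a[1],HW,0],[.004,.004,1,1])
print("origin in holder",np.round(wh([*x[:2],.012]),4),"yaw rel",x[2]-HW,"pitch",x[3],"cost",e)
w=cv2.resize(c["frame"][0:300,200:460],(370,427)); i=cv2.imread("pics/f1.png")[:,:420]
cv2.imwrite("pics/f2.png",np.hstack([i,cv2.resize(w,(370,420))]))
E
```

```text
19.95 [-3.490e-02  2.000e-04  2.467e-01] [-1.7995e+02  1.0000e-01 -9.9300e+00] [-0.   0.2 -0.1] 0.00046277049599093527
origin in holder [ 0.0093 -0.0002  0.012 ] yaw rel 0.04228040417001466 pitch 0.46030105863974313 cost 0.025477834484138873
```

View pics/f2.png

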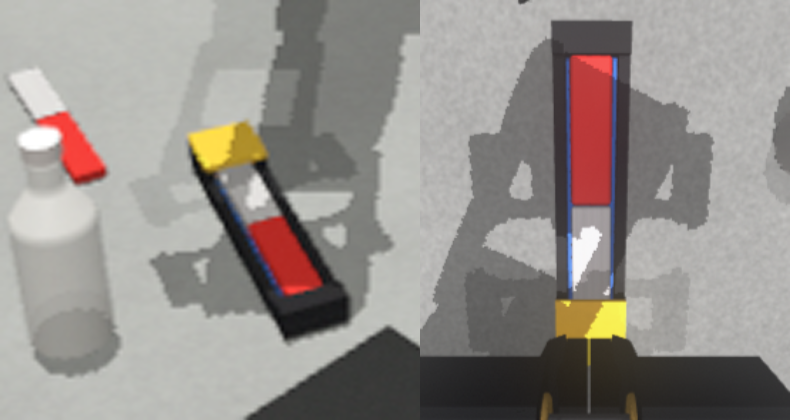

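The lever lies between the walls, nose under the hood, tail at the end wall (fitted pitch 0.5°, centred). I press the handle half once more, as there is ample time, and watch the contact height.

Call:
play_rows:
  increments:
    - [0.03, 0, 0.04, 0, -0.9]
    - [0.06, 0, 0.08, 0, 1]
    - [0.09, 0, 0.12, 0, 1]
    - [0.115, 0, 0.155, 0, 1]
    - [0.12, 0, 0.18, 0, 1]
    - [0.12, 0, 0.188, 0, 1]
    - [0.12, 0, 0.192, 0, 1]
    - [0.12, 0, 0.195, 0, 1]
    - [0.12, 0, 0.197, 0, 1]
    - [0.12, 0, 0.198, 0, 1]
    - [0.12, 0, 0.199, 0, 1]
    - [0.12, 0, 0.199, 0, 1]
  grip_force: 20

```text
clock: 21.1
tool_pos: [0.6363, -0.2477, 0.0507]
eef_rot: [180.0, -0.1, -9.9]
contact_force: [-0.9, -1.1, 0.1]
grip_width: 0.0005
gripper_force: 0.0
```

```bash
python3 st.py
```

```text
21.1 [ 0.0859 -0.0004  0.0507] yaw -9.95 F holder [-0.7 -1.2  0.1] grip 0.0005 0.0
```

Call:
play_rows:
  increments:
    - [0, 0, 0.001, 0, 1]
    - [0, 0, 0.002, 0, 1]
    - [0, 0, 0.003, 0, 1]
    - [0, 0, 0.003, 0, 1]

```text
clock: 21.43
tool_pos: [0.6365, -0.2478, 0.0494]
eef_rot: [180.0, -0.1, -9.9]
contact_force: [-6.8, 3.5, 15.5]
grip_width: 0.0002
gripper_force: 7.7
```

```bash
python3 st.py
```

```text
21.4333 [ 0.0861 -0.0004  0.0494] yaw -9.92 F holder [-7.3  2.2 15.5] grip 0.0002 7.7
```

The tail makes contact at the same 49.4 mm with 15 N, so it's fully home. I rise clear and hand in.

Call:
play_rows:
  increments:
    - [0, 0, -0.005, 0, 1]
    - [0, 0, -0.02, 0, 1]
    - [0, 0, -0.06, 0, 1]
    - [0, 0, -0.1, 0, 1]
    - [0, 0, -0.14, 0, 1]
    - [0, 0, -0.15, 0, 1]
    - [0, 0, -0.15, 0, 1]
    - [0, 0, -0.15, 0, 1]

```text
clock: 22.1
tool_pos: [0.6361, -0.2475, 0.1971]
eef_rot: [180.0, -0.1, -9.9]
contact_force: [0.6, -0.8, -0.9]
grip_width: 0.0006
gripper_force: 0.0
```

```bash
python3 st.py; python3 -c "
from workcell import env
print(env.close_job())"
```

```text
22.1 [ 0.0857 -0.0002  0.1971] yaw -9.94 F holder [ 0.7 -0.7 -0.9] grip 0.0006 0.0
the job is handed in; nothing more can be done
None
```

I laid the red-handled lever down in its holder, nose under the hood and handle end at the end wall, pressed both halves home, let go, and handed the job in at about 22 s; my measurements show it flat and home, but no verdict came back.

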